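# Set the weighted hollowing tool in its sharpening cradle

## Task

Set the hollowing tool with the bare metal handle into the sharpening cradle: its handle lying in both V-blocks, one hexagonal collar outside each block and the cutter pointing away from the keeper, then swing the keeper over and down onto the handle. A weight is locked somewhere out of sight inside the slippery handle, so try it with a small lift and shift your grip until it hangs level; carry it level and lay it in rather than dropping it. Leave the other things on the bench where they are.

Things in the scene. Friction and masses are not known exactly. Their poses are not given: they have to be found in the camera images.
- hollower: Loose hollowing tool, 0.90 kg, 371 mm long, lying on the bench. Handle: bare round aluminium tube 32 mm in diameter, exposed 260 mm between two dark hexagonal collars, waxed: slippery in the fingers (friction about 0.2: grip it with 35 N or more). Origin: on the axis at the middle of the exposed tube, 18 mm above the bench at the start; +x along the axis towards the cutter.
- butt_collar (a point): Middle of the tool's butt collar, a dark hexagon 36 mm across flats and 16 mm long, at x = -138 mm on the tool's axis (a 3 mm cap behind it). A weight is locked out of sight in the tube between the collars: the tool balances anywhere from about x = -70 to +70 mm. Gripped well off that point, the heavy end sinks and the tube pivots in the fingers.
- nose_collar (a point): Middle of the tool's nose collar, a dark hexagon 36 mm across flats and 20 mm long, at x = +140 mm on the tool's axis; in front of it a 10 mm cone, then a steel bar 12 mm in diameter with a small cutter.
- cutter_tip (a point): Foremost point of the tool's cutter, at x = +222, y = +6 mm in the tool's frame.
- cradle: Sharpening cradle, fixed to the bench, place and yaw vary: grey steel plate 282 x 76 x 12 mm on 12 mm feet, with two steel V-blocks at x = -108 and +108 mm, each 12 mm thick, 51 mm wide, top edges 79 mm above the bench. Origin: under the plate's centre, at bench height; x along the plate. The tool goes in with its +x along this +x and its origin over this one, +-15 mm along x.
- seat_near (a point): In the near V-block, the one with the keeper: a point on the axis of a 32 mm tube lying in the V; x = -108, y = 0, z = 82 mm in the cradle's frame. The 90 degree V opens upward and is 40 mm wide at its mouth.
- seat_far (a point): The same point in the other V-block: x = +108, y = 0, z = 82 mm in the cradle's frame. The cutter end of the tool belongs on this side.
- keeper (a joint): Angle (rad) of the keeper: dark steel strap 20 mm wide, rubber pad below, black ball knob on its free end, hinged on the -y side of the near V-block. About 0 with its pad down on the handle in the V (-0.12 over an empty V); grows as it swings up and over towards the cradle's -y; stop at 2.7. Starts open, 2.2 to 2.55. Stiff hinge (0.06 N m): stays where it is left.
- keeper_hinge (a point): On the keeper's hinge axis, which runs along the cradle's x: at x = -108, y = -31, z = 78 mm in the cradle's frame.
- keeper_knob (a point): Centre of the keeper's ball knob, 22 mm in diameter. At joint angle a: y = -31 + 76 cos a - 26.5 sin a, z = 78 + 76 sin a + 26.5 cos a (mm, cradle's frame), x = -108. Closed: y = +45, z = 104.5. Can be pinched from above with the fingers closing along the hinge axis and led round; it turns between the fingers.
- oil_bottle: Bystander, to be left in place: upright plastic bottle 68 mm in diameter, 165 mm tall; origin at the centre of its underside.
- hone_pad: Bystander, to be left in place: red rounded abrasive pad 50 x 75 x 18 mm; origin at the centre of its underside.
- chuck_key: Bystander, to be left in place: T-handled chuck key 60 x 95 x 15 mm lying flat; origin at the centre of its underside.
- tape_measure: Bystander, to be left in place: yellow tape measure 62 x 80 x 32 mm; origin at the centre of its underside.

How it is judged:
By the outcome, as a careful person would: the job done as asked, in the order asked, and still so for the second after the job is handed in, with the robot touching nothing.
It also fails if it takes over 72 s, if anything falls off the work surface, if the arm or the gripper's body presses on something with over 40 N, if the wrist force passes 120 N, or if a joint passes its speed limit or range.

## Robot

A 6-joint arm with a two-finger parallel gripper is mounted at the origin on a cart in front of the work surface, level with it; the furniture and walls round the work are solid. World frame = base frame: x ahead of the robot, y to its left, z up, the work surface at z = 0. Lengths are in m, angles in rad, forces in N, time in s.
With the tool pointing down it reaches from about 0.4 to 0.825 m from the base axis. Payload 7 kg.
Tool frame: the origin (TCP) lies on the mounting face of the last link; the fingertips stand 178 mm ahead of it and the grasp point (between the pads) lies 159 mm ahead of it; z points along the fingers, y is the line along which they close (so a half turn about z gives the same grasp; the last joint's range is limited). The gripper opens to 88 mm and grips with 3 to 60 N. Pads are 19 mm wide; open, the fingers measure 130 mm over their backs; the gripper's body (78 mm by 193 mm) begins 47 mm behind the grasp point.
Start: joints at [1.61, 0.359, 0.012, 0, -1.224, -0.288], TCP at [0.166, 0.654, 0.405] pointing down, gripper open.
Joint ranges: [-3.07, 3.07], [-1.43, 2.12], [-1.02, 1.25], [-3.03, 1.67], [-3.05, -0], [-3.03, 3.03]. Speed limits (rad/s): [2.39, 2.39, 3.01, 3.14, 3.14, 3.14].

## Interface

Orientations are given as a unit quaternion [w, x, y, z].
In Python, from rig import ctrl gives the robot as it stands. The module is installed in compiled form; this text tells all that it offers.
- The arm moves only by the tool apply_moves, never from a script. Its argument "targets" is one flat list of numbers, 6 for each row, row after row: the shift along the tool's x, y, z scaled (see below), then the turn, a rotation vector about the tool's x, y, z scaled (see below). A call has 1 to 10 rows; each row shifts and turns the commanded pose from where the row before left it, along the tool's axes as they then stand; what a row does not reach is not made up. The controller multiplies each number of a shift by 0.5 m and each number of a turn by pi/2 rad. A row lasts 1/10 s, in which the tool goes at most 50 mm and 8.59 degrees, less where a joint would pass 70% of its speed; a pose out of reach is approached as far as the arm can. A call with a number of a shift or a turn outside -1 to 1 is refused whole. A call with a gripper value outside its range is refused whole. "grip" is the closure, from 0 (fully open) to 1 (shut), set as the call begins (left out, the last holds). The fingers move at their own pace and stop on an object; "squeeze" is the grip in N (left out, the last holds). Time passes only in rows, so rows that do not move let the fingers close. It gives the time, the measured TCP pose, the force, the opening and the grip force at its end, in the units of the state.
- ctrl.state(): the state, without advancing time (a new reading comes with each control period).
- ctrl.capture(name): name is "scene" or "top" or "wrist"; returns a dict with "pixels" (480x640x3 uint8, blue, green, red), "K" (3x3 intrinsics, pixels), "world_to_cam" (4x4, takes a point from world to camera coordinates). Camera axes: x right, y down, z forward; pixel columns grow to the right and rows downward; lengths in m; the calibration is good to about 2 mm. A picture is of the moment at which its call begins. There is no depth.
- ctrl.close_job(): hands the job in; it is judged then, once.
The state is a dict: "time_s": time; "qpos": joint angles; "joint_velocities": joint speeds; "joint_efforts": joint torques, N m; "position": TCP position; "tcp_rot": TCP orientation; "force": force on the tool from outside, world axes, zero at the start; "wrist_torque": the same for the moment, N m; "gripper_width": finger opening in m; "gripper_force": force on a finger pad.
Only numpy, scipy, OpenCV 4.12 (cv2) and the standard library are available. Lean on these libraries where they do the work, as an engineer would, in place of code of your own. Each camera call takes 0.05 s, during which the arm holds its last target. There are 200 camera calls.

## Working session

There is one attempt and no reset: what is moved stays moved. The work goes in short steps, Python scripts to look and compute and a tool call to move; the robot and the scene stay as the last step left them, time stands still between calls to the robot, and variables do not carry over. Pictures are saved under pics/ and viewed, at most 10 in all, crops included, and the job is handed in when it is done.

Besides the shell and the picture viewer there is one more tool, called after ">>>" as name(argument=value, ...) on one line, values as JSON. apply_moves: Moves the arm, as the interface text tells. Its arguments: {"type":"object","properties":{"targets":{"type":"array","items":{"type":"number"}},"grip":{"type":"number"},"squeeze":{"type":"number"}},"required":["targets"]}

```bash
mkdir -p pics; python3 - <<'E'
from rig import ctrl
import cv2,numpy as np
print(ctrl.state())
for n in("scene","top"):
    c=ctrl.capture(n); cv2.imwrite(f"pics/{n}0.png",c["pixels"]); np.savez(f"{n}0.npz",K=c["K"],T=c["world_to_cam"]);print(n,c["K"].round(1).tolist(),c["world_to_cam"].round(3).tolist())
E
```

```text
{'time_s': 0.0, 'qpos': array([ 1.61008646e+00,  3.59413085e-01,  1.10486567e-02, -3.44219282e-04,
       -1.22409414e+00, -2.88090021e-01]), 'joint_velocities': array([ 1.29189259e-04, -1.40015097e-03,  7.90031783e-04, -1.11627156e-03,
       -1.57986700e-03,  6.71653314e-05]), 'joint_efforts': array([-1.03747429e-04, -5.82715166e+01,  2.93062019e+01,  6.99736163e+00,
        6.87495005e-03, -1.51219219e-04]), 'position': array([0.16617329, 0.65402746, 0.40370212]), 'tcp_rot': array([ 8.46383229e-04,  9.92264670e-01, -1.24137456e-01, -2.42172418e-05]), 'force': array([0.21457935, 0.24469899, 0.30870437]), 'wrist_torque': array([-0.00694723, -0.04652886,  0.03222643]), 'gripper_force': 0.0, 'gripper_width': 0.08742645914485328}
scene [[479.7, 0.0, 317.5], [0.0, 479.7, 247.8], [0.0, 0.0, 1.0]] [[-0.889, -0.457, 0.013, 0.483], [-0.343, 0.647, -0.681, 0.236], [0.303, -0.61, -0.732, 0.935], [0.0, 0.0, 0.0, 1.0]]
top [[544.7, 0.0, 308.1], [0.0, 544.7, 238.9], [0.0, 0.0, 1.0]] [[0.025, -1.0, 0.014, 0.023], [-0.986, -0.027, -0.162, 0.533], [0.162, -0.009, -0.987, 1.075], [0.0, 0.0, 0.0, 1.0]]
```

View pics/scene0.png

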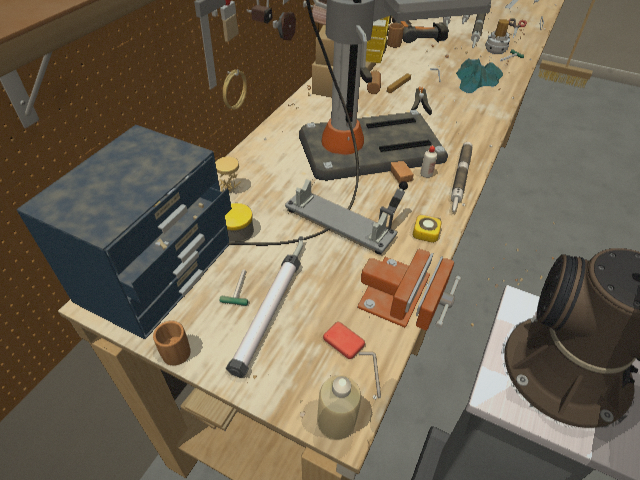

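View pics/top0.png

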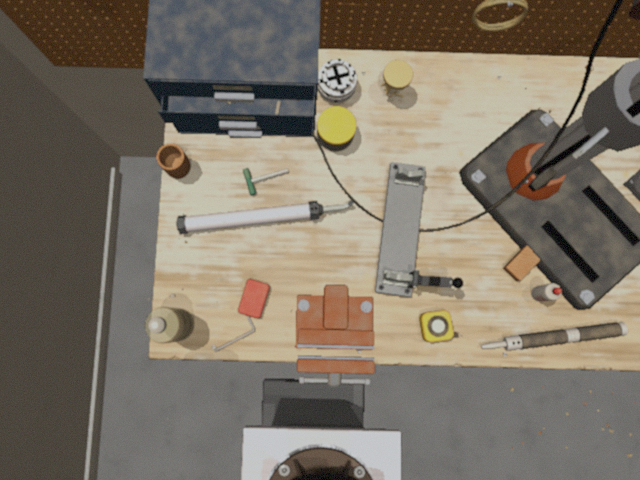

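The top view shows the tool with its butt at about (182,224) and cutter at about (352,205). The cradle runs from (396,290), the keeper end, to (407,172). I'll enlarge that area.

```bash
python3 - <<'E'
import cv2,numpy as np
a=cv2.imread("pics/top0.png")
L=cv2.resize(a[190:240,170:360],None,fx=4.2,fy=4.2,interpolation=cv2.INTER_CUBIC)
R=cv2.resize(a[155:305,365:475],None,fx=2.4,fy=2.4,interpolation=cv2.INTER_CUBIC)
im=np.zeros((L.shape[0]+R.shape[0],798,3),np.uint8); im[:L.shape[0],:L.shape[1]]=L; im[L.shape[0]:,:R.shape[1]]=R
s=cv2.imread("pics/scene0.png")
S=cv2.resize(s[170:255,275:420],None,fx=3.6,fy=3.6,interpolation=cv2.INTER_CUBIC)
im[L.shape[0]:L.shape[0]+S.shape[0],270:270+S.shape[1]]=S
print(L.shape,R.shape,S.shape)
cv2.imwrite("pics/crop0.png",im)
E
```

```text
(210, 798, 3) (360, 264, 3) (306, 522, 3)
```

View pics/crop0.png

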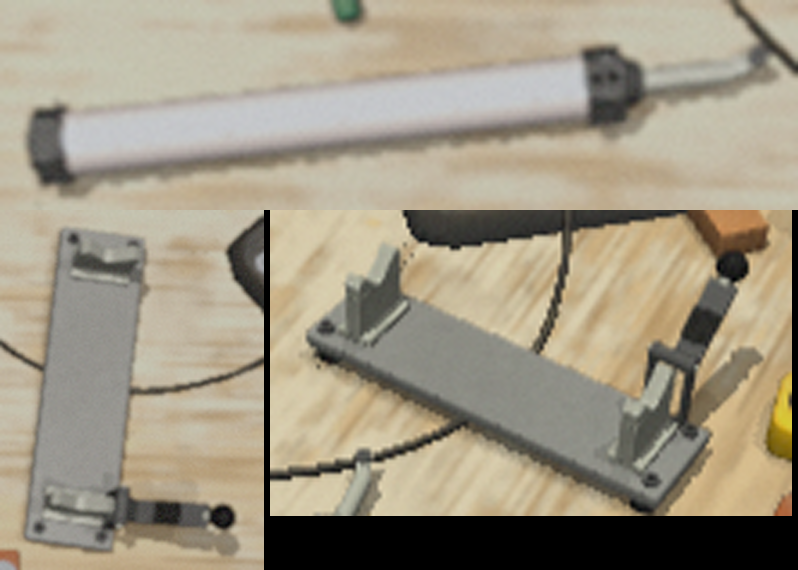

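```bash
cat > h.py <<'E'
import numpy as np,cv2
from scipy.optimize import least_squares
from scipy.spatial.transform import Rotation as R
C={n:np.load(f"{n}0.npz") for n in("scene","top")}
def proj(c,P):
    P=np.atleast_2d(P); q=P@c["T"][:3,:3].T+c["T"][:3,3]; q=q@c["K"].T; return q[:,:2]/q[:,2:]
def onplane(c,uv,z):
    M=c["T"]; r=M[:3,:3].T@np.linalg.inv(c["K"])@np.array([*uv,1]); o=-M[:3,:3].T@M[:3,3]
    return o+r*(z-o[2])/r[2]
def cr(p,P):
    c,s=np.cos(p[2]),np.sin(p[2]); P=np.array(P); return np.c_[p[0]+c*P[:,0]-s*P[:,1],p[1]+s*P[:,0]+c*P[:,1],P[:,2]]
E
python3 - <<'E'
from h import *
t=C["top"];s=C["scene"]
b=onplane(t,(185.5,223.6),.018+.004);n=onplane(t,(309.8,210.5),.018+.004)
print("tool",b,n,np.linalg.norm(n-b),(b+n)/2,np.degrees(np.arctan2(*(n-b)[1::-1])))
a,h=.141,.038
T=[[a,h,.024],[a,-h,.024],[-a,h,.024],[-a,-h,.024]];Tu=np.array([(391.3,162.9),(425.4,165),(376.3,293.3),(410.8,296.7)])
S=[T[0],T[3],T[2]];Su=np.array([(286.1,205),(396.7,231.7),(381.9,249.7)])
kn=lambda g:[-.108,-.031+.076*np.cos(g)-.0265*np.sin(g),.078+.076*np.sin(g)+.0265*np.cos(g)]
def f(p): return np.r_[(proj(t,cr(p,T+[kn(p[3])]))-np.r_[Tu,[(457.5,282.5)]]).ravel(),(proj(s,cr(p,S+[kn(p[3])]))-np.r_[Su,[(403.6,185.6)]]).ravel()]
r=least_squares(f,[.5,-.15,0,2.3],loss='soft_l1');print(r.x,np.degrees(r.x[2]),r.fun.round(1))
p=r.x;print("seats,knob,hinge",cr(p,[[-.108,0,.082],[.108,0,.082],kn(p[3]),[-.108,-.031,.078]]))
E
```

```text
tool [0.56118106 0.29484635 0.022     ] [0.59653359 0.03498075 0.022     ] 0.26225928574720453 [0.57885733 0.16491355 0.022     ] -82.25294957057748
[ 0.56367014 -0.15741627 -0.11231085  2.49641782] -6.434937504267717 [-0.8 -1.3  0.3  1.4 -1.1 -1.1  1.   0.6  0.2  0.5 -1.9 -0.8  0.8 -0.5
  0.5  0.7 -0.6 -0.1]
seats,knob,hinge [[ 0.45635056 -0.14531218  0.082     ]
 [ 0.67098971 -0.16952036  0.082     ]
 [ 0.44428469 -0.25229296  0.10252834]
 [ 0.45287624 -0.17611687  0.078     ]]
```

The crop puts the tube ends at about (185,224) and (310,210), and the cradle fit residual is about 1 px. The chuck key lies close to mid-handle, so my first grasp will be at about x=+35 mm.

```bash
cat >> h.py <<'E'
def plan(xyz,yaw=None):
    "tool-frame shift (scaled) to xyz, then turn (scaled) to pointing down with tool x at heading yaw deg"
    from rig import ctrl
    s=ctrl.state();q=s["tcp_rot"];r=R.from_quat([q[1],q[2],q[3],q[0]])
    d=r.inv().apply(np.array(xyz)-s["position"])
    print("t",round(s["time_s"],2),"pos",s["position"].round(4),"shift",(d/.5).round(4),"rows>=",round(np.linalg.norm(d)/.05,2))
    print("x-heading",np.degrees(np.arctan2(*r.as_matrix()[1::-1,0])).round(2),"F",s["force"].round(1),"M",s["wrist_torque"].round(3),"w",round(s["gripper_width"],4),round(s["gripper_force"],1))
    if yaw is not None:
        g=R.from_euler("z",yaw,degrees=True)*R.from_euler("x",180,degrees=True)
        v=(r.inv()*g).as_rotvec();print("turn",(v/(np.pi/2)).round(4),"rows>=",round(np.degrees(np.linalg.norm(v))/8.59,2))
E
python3 -c "
from h import *
plan([.5836,.1302,.40],-82.25)"
```

```text
t 0.1 pos [0.1662 0.654  0.4038] shift [1.0672 0.8097 0.009 ] rows>= 13.4
x-heading -14.26 F [ 0.4 -0.5 -0.7] M [0.013 0.025 0.005] w 0.0878 0.0
turn [ 8.000e-04 -6.000e-04  7.554e-01] rows>= 7.91
```

>>> apply_moves(targets=[0.071, 0.054, 0, 0, 0, 0, 0.071, 0.054, 0, 0, 0, 0, 0.071, 0.054, 0, 0, 0, 0, 0.071, 0.054, 0, 0, 0, 0, 0.071, 0.054, 0, 0, 0, 0, 0.071, 0.054, 0, 0, 0, 0, 0.071, 0.054, 0, 0, 0, 0, 0.071, 0.054, 0, 0, 0, 0, 0.071, 0.054, 0, 0, 0, 0, 0.071, 0.054, 0, 0, 0, 0], grip=0.35, squeeze=58)

```text
time_s: 1.1
position: [0.4445, 0.3034, 0.4046]
tcp_rot: [0.0, 0.992, -0.124, -0.0]
force: [1.3, 0.6, 0.3]
gripper_width: 0.0571
gripper_force: 0.0
```

>>> apply_moves(targets=[0.071, 0.054, 0, 0, 0, 0, 0.071, 0.054, 0, 0, 0, 0, 0.071, 0.054, 0, 0, 0, 0, 0.071, 0.054, 0, 0, 0, 0, 0.071, 0.054, 0, 0, 0, 0, 0, 0, 0, 0, 0, 0.094, 0, 0, 0, 0, 0, 0.094, 0, 0, 0, 0, 0, 0.094, 0, 0, 0, 0, 0, 0.094, 0, 0, 0, 0, 0, 0.094])

```text
time_s: 2.1
position: [0.5825, 0.1304, 0.4042]
tcp_rot: [0.0, 0.879, -0.477, -0.0]
force: [0.5, -0.2, 0.1]
gripper_width: 0.0569
gripper_force: 0.0
```

>>> apply_moves(targets=[0, 0, 0, 0, 0, 0.094, 0, 0, 0, 0, 0, 0.094, 0, 0, 0, 0, 0, 0.094, 0, 0, 0, 0, 0, 0, 0, 0, 0, 0, 0, 0])

```text
time_s: 2.6
position: [0.5825, 0.1305, 0.4044]
tcp_rot: [0.0, 0.757, -0.654, -0.0]
force: [-0.4, 0.3, 0.1]
gripper_width: 0.0569
gripper_force: 0.0
```

```bash
python3 -c "
from h import *
from rig import ctrl
c=ctrl.capture('wrist');cv2.imwrite('pics/w1.png',c['pixels']);np.savez('w1.npz',K=c['K'],T=c['world_to_cam'])
plan([.5836,.1302,.181],-82.25)"
```

```text
t 2.65 pos [0.5826 0.1305 0.4045] shift [ 0.0009 -0.0021  0.4469] rows>= 4.47
x-heading -81.7 F [ 0.3 -0.1  0.2] M [ 0.072 -0.051 -0.008] w 0.0571 0.0
turn [ 0.0002 -0.0001  0.0061] rows>= 0.06
```

View pics/w1.png

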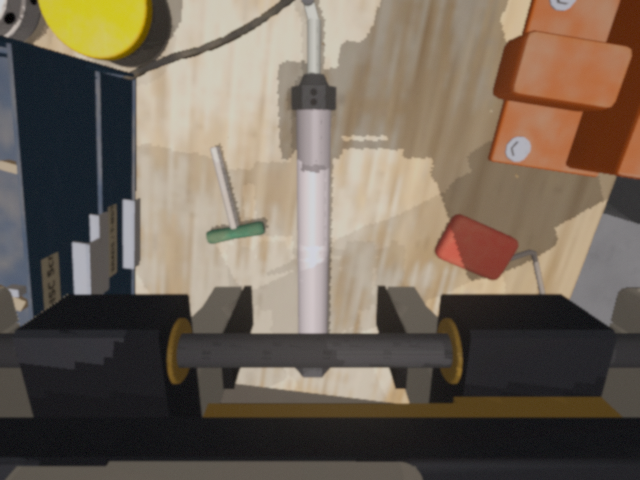

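The wrist view shows the tube centred between the fingers (u≈314 along its whole length). The nose boundary is at (314,110), and the key is clear at (236,233). I'll check these positions numerically while descending.

```bash
python3 -c "
from h import *
c=np.load('w1.npz')
n=onplane(c,(314.5,110),.022);b=onplane(c,(314,340),.022);k=onplane(c,(236,233),.01);print(n,b,k,onplane(c,(265,229),.01))
d=(n-b)/np.linalg.norm(n-b);print(np.degrees(np.arctan2(d[1],d[0])),n-.13*d)"
```

```text
[0.59453453 0.03905473 0.022     ] [0.56025856 0.27436824 0.022     ] [0.65714841 0.16918239 0.01      ] [0.62800841 0.16056051 0.01      ]
-81.71253227225365 [0.57579636 0.16769718 0.022     ]
```

>>> apply_moves(targets=[0, 0, 0.09, 0, 0, 0.006, 0, 0, 0.09, 0, 0, 0, 0, 0, 0.09, 0, 0, 0, 0, 0, 0.06, 0, 0, 0, 0, 0, 0, 0, 0, 0])

```text
time_s: 3.15
position: [0.5809, 0.1297, 0.2352]
tcp_rot: [0.004, 0.753, -0.658, -0.002]
force: [-1.1, 0.4, -0.4]
gripper_width: 0.0568
gripper_force: 0.0
```

>>> apply_moves(targets=[0, -0.002, 0.05, 0, 0, 0, 0, 0, 0.04, 0, 0, 0, 0, 0, 0.018, 0, 0, 0, 0, 0, 0, 0, 0, 0, 0, 0, 0, 0, 0, 0])

```text
time_s: 3.65
position: [0.5843, 0.131, 0.1871]
tcp_rot: [-0.001, 0.752, -0.659, 0.0]
force: [1.0, -0.9, 1.0]
gripper_width: 0.0571
gripper_force: 0.0
```

>>> apply_moves(targets=[0, 0, 0, 0, 0, 0, 0, 0, 0, 0, 0, 0, 0, 0, 0, 0, 0, 0, 0, 0, 0, 0, 0, 0, 0, 0, 0, 0, 0, 0, 0, 0, 0, 0, 0, 0, 0, 0, 0, 0, 0, 0], grip=1, squeeze=58)

```text
time_s: 4.35
position: [0.5837, 0.1308, 0.1861]
tcp_rot: [-0.0, 0.752, -0.659, 0.0]
force: [-0.9, 1.6, 5.2]
gripper_width: 0.0307
gripper_force: 58.0
```

```bash
python3 -c "
from h import *
plan([.5836,.1302,.181],-82)"
```

```text
t 4.35 pos [0.5837 0.1308 0.1861] shift [0.0011 0.0004 0.0102] rows>= 0.1
x-heading -82.46 F [-0.9  1.6  5.2] M [0.086 0.536 0.02 ] w 0.0307 58.0
turn [-0.0003  0.     -0.0051] rows>= 0.05
```

>>> apply_moves(targets=[0, 0, -0.02, 0, 0, 0, 0, 0, -0.02, 0, 0, 0, 0, 0, 0, 0, 0, 0, 0, 0, 0, 0, 0, 0, 0, 0, 0, 0, 0, 0])

```text
time_s: 4.85
position: [0.5832, 0.1305, 0.2052]
tcp_rot: [0.0, 0.752, -0.659, -0.0]
force: [-0.8, 0.2, -9.3]
gripper_width: 0.0304
gripper_force: 58.0
```

```bash
python3 -c "
from h import *
from rig import ctrl
c=ctrl.capture('wrist')['pixels'];cv2.imwrite('pics/w2.png',c[:,:]);c=ctrl.capture('scene')['pixels']
cv2.imwrite('pics/s2.png',cv2.resize(c[220:390,200:400],None,fx=3,fy=3,interpolation=2))
plan([.5836,.1302,.181],-82)"
```

```text
t 4.95 pos [0.5833 0.1305 0.2052] shift [ 0.0007 -0.0005  0.0483] rows>= 0.48
x-heading -82.48 F [-0.1  0.2 -9.6] M [ 0.094 -0.034 -0.056] w 0.0305 58.0
turn [ 0.0006 -0.0002 -0.0054] rows>= 0.06
```

View pics/s2.png

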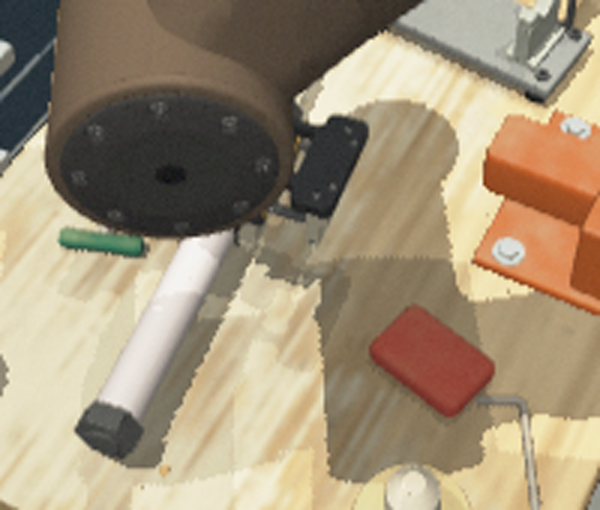

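The scene crop shows the butt end off the bench, and the lift carries the full weight with little moment. I'll check for tilt in the wrist view.

View pics/w2.png

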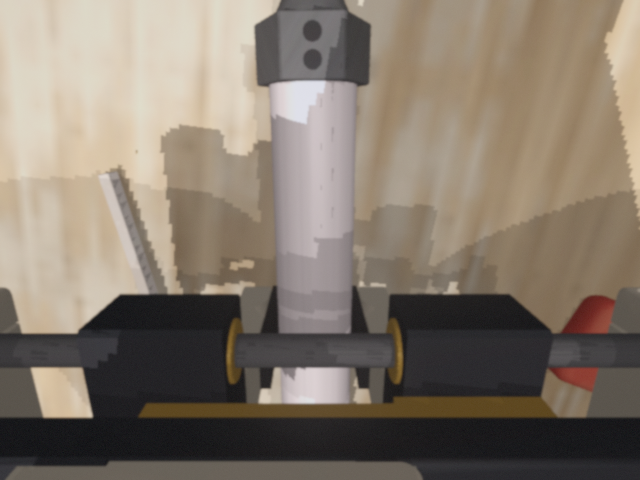

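The collar is at (313,45) and the tube is 84 px wide at v=85 and 73 px at v=320. I'll turn those into depths to get the tilt.

```bash
python3 -c "
from h import *
c=np.load('w1.npz');K=c['K'];T=c['T']
# w1 TCP pose: pos, yaw
r1=R.from_euler('z',-81.7,degrees=True)*R.from_euler('x',180,degrees=True);p1=np.array([.5826,.1305,.4045])
r2=R.from_euler('z',-82.48,degrees=True)*R.from_euler('x',180,degrees=True);p2=np.array([.5833,.1305,.2052])
Tc=np.eye(4);Tc[:3,:3]=T[:3,:3];Tc[:3,3]=T[:3,3]
W1=np.eye(4);W1[:3,:3]=r1.as_matrix();W1[:3,3]=p1
W2=np.eye(4);W2[:3,:3]=r2.as_matrix();W2[:3,3]=p2
T2=Tc@W1@np.linalg.inv(W2)
cc={'K':K,'T':T2}
print(np.linalg.inv(W1)@np.linalg.inv(Tc))
h=np.array([np.cos(np.radians(-82.48)),np.sin(np.radians(-82.48)),0])
# predict width & nose boundary row for tilt a (nose up +), pivot at grip, axis height zc there
for zc in(.032,.037,.042):
  for a in(-8,-4,0,4,8):
    o=np.array([.5833,.1305,zc]);d=h*np.cos(np.radians(a))+np.array([0,0,np.sin(np.radians(a))]);l=np.array([-h[1],h[0],0])
    out=[]
    for s in(.02,.095):
      q=proj(cc,[o+s*d+.016*l,o+s*d-.016*l,o+s*d+np.array([0,0,.016])]);out+= [q[2,1].round(1),abs(q[0,0]-q[1,0]).round(1)]
    print(zc,a,out)
"
```

```text
[[ 1.86195557e-03 -9.56237101e-01 -2.92586979e-01  7.88882562e-02]
 [ 9.99997851e-01  1.51384968e-03  1.41616807e-03  8.30007530e-04]
 [-9.11259746e-04 -2.92588987e-01  9.56237865e-01  2.02576917e-02]
 [ 0.00000000e+00  0.00000000e+00  0.00000000e+00  1.00000000e+00]]
0.032 -8 [np.float64(279.6), np.float64(72.6), np.float64(82.3), np.float64(78.1)]
0.032 -4 [np.float64(280.7), np.float64(73.2), np.float64(78.1), np.float64(81.5)]
0.032 0 [np.float64(281.9), np.float64(73.8), np.float64(75.0), np.float64(85.2)]
0.032 4 [np.float64(283.5), np.float64(74.4), np.float64(73.2), np.float64(89.1)]
0.032 8 [np.float64(285.3), np.float64(75.0), np.float64(72.8), np.float64(93.4)]
0.037 -8 [np.float64(284.7), np.float64(74.7), np.float64(80.8), np.float64(80.6)]
0.037 -4 [np.float64(285.8), np.float64(75.3), np.float64(76.4), np.float64(84.2)]
0.037 0 [np.float64(287.2), np.float64(76.0), np.float64(73.0), np.float64(88.2)]
0.037 4 [np.float64(288.8), np.float64(76.6), np.float64(71.0), np.float64(92.4)]
0.037 8 [np.float64(290.7), np.float64(77.3), np.float64(70.5), np.float64(96.9)]
0.042 -8 [np.float64(290.1), np.float64(77.0), np.float64(79.1), np.float64(83.2)]
0.042 -4 [np.float64(291.3), np.float64(77.7), np.float64(74.5), np.float64(87.1)]
0.042 0 [np.float64(292.7), np.float64(78.3), np.float64(70.9), np.float64(91.4)]
0.042 4 [np.float64(294.5), np.float64(79.0), np.float64(68.6), np.float64(95.9)]
0.042 8 [np.float64(296.5), np.float64(79.7), np.float64(67.9), np.float64(100.8)]
```

The widths fit a level tube or one slightly nose-down (about 3°), and the moment agrees. I'll regrip 8 mm toward the nose and 5 mm lower.

>>> apply_moves(targets=[0, 0, 0.02, 0, 0, 0, 0, 0, 0.018, 0, 0, 0, 0, 0, 0, 0, 0, 0, 0, 0, 0, 0, 0, 0])

```text
time_s: 5.35
position: [0.5833, 0.1305, 0.1858]
tcp_rot: [0.001, 0.752, -0.659, -0.0]
force: [0.3, -0.8, -8.6]
gripper_width: 0.0309
gripper_force: 58.0
```

>>> apply_moves(targets=[0, 0, 0, 0, 0, 0, 0, 0, 0, 0, 0, 0, 0, 0, 0, 0, 0, 0, 0, 0, 0, 0, 0, 0, 0.016, 0, 0.004, 0, 0, 0.002, 0, 0, 0.005, 0, 0, 0, 0, 0, 0, 0, 0, 0, 0, 0, 0, 0, 0, 0], grip=0.35)

```text
time_s: 6.15
position: [0.5847, 0.1226, 0.182]
tcp_rot: [0.0, 0.751, -0.66, -0.0]
force: [-0.0, 0.3, -0.1]
gripper_width: 0.057
gripper_force: 0.0
```

>>> apply_moves(targets=[0, 0, 0, 0, 0, 0, 0, 0, 0, 0, 0, 0, 0, 0, 0, 0, 0, 0, 0, 0, 0, 0, 0, 0, 0, 0, 0, 0, 0, 0, 0, 0, 0, 0, 0, 0], grip=1, squeeze=58)

```text
time_s: 6.75
position: [0.5845, 0.1228, 0.1822]
tcp_rot: [0.0, 0.751, -0.66, -0.0]
force: [-1.9, -0.2, 0.7]
gripper_width: 0.0308
gripper_force: 58.0
```

>>> apply_moves(targets=[0, 0, -0.02, 0, 0, 0, 0, 0, -0.03, 0, 0, 0, 0, 0, -0.03, 0, 0, 0, 0, 0, 0, 0, 0, 0, 0, 0, 0, 0, 0, 0, 0, 0, 0, 0, 0, 0])

```text
time_s: 7.35
position: [0.584, 0.1224, 0.221]
tcp_rot: [0.001, 0.751, -0.661, -0.001]
force: [-0.6, 0.1, -8.8]
gripper_width: 0.0309
gripper_force: 58.0
```

```bash
python3 -c "
from h import *
from rig import ctrl
c=ctrl.capture('wrist');plan([.5836,.1302,.181],-82)
np.savez('w3.npz',K=c['K'],T=c['world_to_cam']);cv2.imwrite('pics/w3.png',c['pixels'])
import numpy as np
g=c['pixels'].astype(int)
for v in(120,160,200,240,280,310): # tube edges: strong column gradients
  row=cv2.GaussianBlur(c['pixels'],(3,3),0)[v,180:450].astype(int); d=np.abs(np.diff(row,axis=0)).sum(1); i=np.argsort(-d)[:6]+180; print(v,sorted(i))
"
```

```text
t 7.4 pos [0.5841 0.1225 0.221 ] shift [-0.0155 -0.0012  0.08  ] rows>= 0.81
x-heading -82.68 F [ 0.4 -0.2 -8.6] M [ 0.049 -0.017 -0.01 ] w 0.0307 58.0
turn [ 0.0013 -0.0003 -0.0075] rows>= 0.08
120 [np.int64(228), np.int64(229), np.int64(269), np.int64(270), np.int64(275), np.int64(300)]
160 [np.int64(180), np.int64(181), np.int64(249), np.int64(250), np.int64(251), np.int64(273)]
200 [np.int64(183), np.int64(184), np.int64(185), np.int64(186), np.int64(250), np.int64(407)]
240 [np.int64(187), np.int64(188), np.int64(189), np.int64(190), np.int64(412), np.int64(413)]
280 [np.int64(196), np.int64(197), np.int64(205), np.int64(206), np.int64(358), np.int64(359)]
310 [np.int64(240), np.int64(276), np.int64(277), np.int64(351), np.int64(352), np.int64(388)]
```

View pics/w3.png

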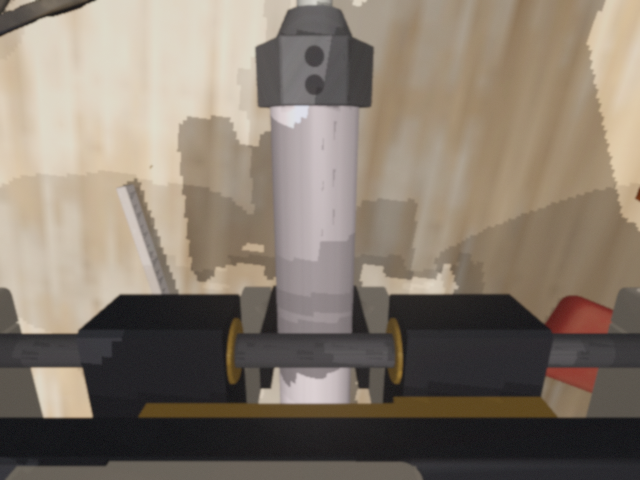

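The collar boundary is at (314,103), with the tube 87 px wide there and 75 px at v=310. I'll fit the tilt and the position along the tube.

```bash
cat >> h.py <<'E'
def tilt(f,uvn,rows,zc=None):
    "fit tool (nose boundary pixel uvn, [(v,ul,ur)]) in wrist view f: axis through o, heading, tilt"
    from rig import ctrl
    c=np.load(f)
    p=ctrl.state()["position"]
    def pts(x):
        d=np.array([np.cos(x[2])*np.cos(x[3]),np.sin(x[2])*np.cos(x[3]),np.sin(x[3])]);o=np.array([x[0],x[1],x[4]]);return o,d
    def fun(x):
        o,d=pts(x);l=np.cross([0,0,1],d);l/=np.linalg.norm(l);n=np.cross(d,l);cam=-c["T"][:3,:3].T@c["T"][:3,3];out=[]
        g=o+np.linspace(-.05,.14,400)[:,None]*d
        v=cam-g;v-=(v@d)[:,None]*d;D=np.linalg.norm(v,axis=1,keepdims=True);v/=D;w=np.cross(d,v);m=.016/D
        for sg in(1,-1):
            q=proj(c,g+.016*(m*v+sg*np.sqrt(1-m*m)*w)); k=np.argsort(q[:,1])
            for r in rows: out.append(np.interp(r[0],q[k,1],q[k,0])-(r[2] if sg==1 else r[1]))
        L=fun.s(x);nb=proj(c,o+L*d+.016*n)[0];out+=list(nb-uvn);return np.array(out)
    fun.s=lambda x:x[5]
    h0=np.arctan2(-.99,.13) if f in("w3.npz",) else HEAD
    best=least_squares(lambda x:np.r_[fun(x),(x[4]-zc)/.0007 if zc else 0,(np.hypot(x[0]-p[0],x[1]-p[1]))/.002],[p[0],p[1],h0,0,zc or p[2]-.162,.09])
    x=best.x;print("axis pt",x[[0,1,4]].round(4),"heading",np.degrees(x[2]).round(2),"tilt",np.degrees(x[3]).round(2),"grip x",(.13-x[5]).round(4),"res",fun(x).round(1))
HEAD=0
E
python3 -c "
from h import *
R3=[(120,271.5,357.5),(200,274,356.5),(280,275.5,354),(310,276.5,351.5)]
tilt('w3.npz',(314.5,104),R3)
tilt('w3.npz',(314.5,104),R3,.0568)
"
```

```text
axis pt [0.5826 0.1223 0.0569] heading -82.66 tilt -2.41 grip x 0.0449 res [ 0.4 -0.9 -0.7  0.9 -0.  -0.4  0.2 -0.   0.4  0. ]
axis pt [0.5826 0.1223 0.0568] heading -82.66 tilt -2.33 grip x 0.0449 res [ 0.4 -0.9 -0.7  0.9 -0.  -0.4  0.2 -0.   0.4  0. ]
```

Grip is at x≈+45 mm with only about 2° of nose-down tilt, within measuring error. I'll lift, then move towards the cradle.

>>> apply_moves(targets=[0, 0, -0.02, 0, 0, 0, 0, 0, -0.04, 0, 0, 0, 0, 0, -0.05, 0, 0, 0, 0, 0, -0.05, 0, 0, 0, 0, 0, -0.03, 0, 0, 0, 0.02, 0, 0, 0, 0, 0, 0.04, 0, 0, 0, 0, 0, 0.06, 0, 0, 0, 0, 0, 0.06, 0, 0, 0, 0, 0, 0.06, 0, 0, 0, 0, 0])

```text
time_s: 8.4
position: [0.5995, 0.0022, 0.3162]
tcp_rot: [0.001, 0.751, -0.66, -0.001]
force: [0.7, 0.0, -8.6]
gripper_width: 0.0309
gripper_force: 58.0
```

>>> apply_moves(targets=[0.06, 0, 0, 0, 0, 0, 0.06, 0, 0, 0, 0, 0, 0.04, 0, 0, 0, 0, 0, 0.02, 0, 0, 0, 0, -0.02, 0, 0, 0, 0, 0, -0.05, 0, 0, 0, 0, 0, -0.08, 0, 0, 0, 0, 0, -0.09, 0, 0, 0, 0, 0, -0.09, 0, 0, 0, 0, 0, -0.09, 0, 0, 0, 0, 0, -0.09])

```text
time_s: 9.4
position: [0.6109, -0.086, 0.3161]
tcp_rot: [0.0, 0.95, -0.313, -0.001]
force: [-0.7, 0.3, -9.5]
gripper_width: 0.0305
gripper_force: 58.0
```

>>> apply_moves(targets=[0, 0, 0, 0, 0, -0.09, 0, 0, 0, 0, 0, -0.09, 0, 0, 0, 0, 0, -0.08, 0, 0, 0, 0, 0, -0.05, 0, 0, 0, 0, 0, -0.02, 0, 0, 0, 0, 0, 0, 0, 0, 0, 0, 0, 0])

```text
time_s: 10.1
position: [0.6111, -0.0859, 0.3165]
tcp_rot: [0.0, 0.998, -0.062, -0.001]
force: [0.4, 0.7, -8.1]
gripper_width: 0.0308
gripper_force: 58.0
```

```bash
python3 -c "
from h import *
plan([.6084,-.1624,.316],-6.43)"
```

```text
t 10.1 pos [ 0.6111 -0.0859  0.3165] shift [0.0136 0.1526 0.001 ] rows>= 1.53
x-heading -7.14 F [ 0.4  0.7 -8.1] M [-0.018 -0.055 -0.017] w 0.0308 58.0
turn [ 0.0001  0.0008 -0.0079] rows>= 0.08
```

>>> apply_moves(targets=[0.002, 0.02, 0, 0, 0, -0.004, 0.004, 0.05, 0, 0, 0, -0.004, 0.004, 0.05, 0, 0, 0, 0, 0.003, 0.03, 0, 0, 0, 0, 0, 0.003, 0, 0, 0, 0, 0, 0, 0, 0, 0, 0, 0, 0, 0, 0, 0, 0])

```text
time_s: 10.8
position: [0.6092, -0.1621, 0.317]
tcp_rot: [-0.0, 0.998, -0.055, -0.0]
force: [0.1, 0.5, -8.7]
gripper_width: 0.0312
gripper_force: 58.0
```

```bash
python3 -c "
from h import *
from rig import ctrl
c=ctrl.capture('wrist');plan([.6084,-.1624,.316],-6.43)
np.savez('w4.npz',K=c['K'],T=c['world_to_cam'])
t=ctrl.capture('top')['pixels'];s=ctrl.capture('scene')['pixels']
cv2.imwrite('pics/w4.png',np.vstack([np.hstack([cv2.resize(c['pixels'],(400,300)),cv2.resize(t[120:330,280:560],(400,300))]),cv2.resize(s[130:280,200:600],(800,300),interpolation=2)]))
cv2.imwrite('pics/w4full.png',c['pixels'])
"
```

```text
t 10.85 pos [ 0.6092 -0.1618  0.3171] shift [-0.0016  0.0013  0.0022] rows>= 0.03
x-heading -6.32 F [-0.5  0.1 -8. ] M [ 0.031 -0.043  0.006] w 0.0304 58.0
turn [-0.0001  0.      0.0013] rows>= 0.01
```

View pics/w4.png

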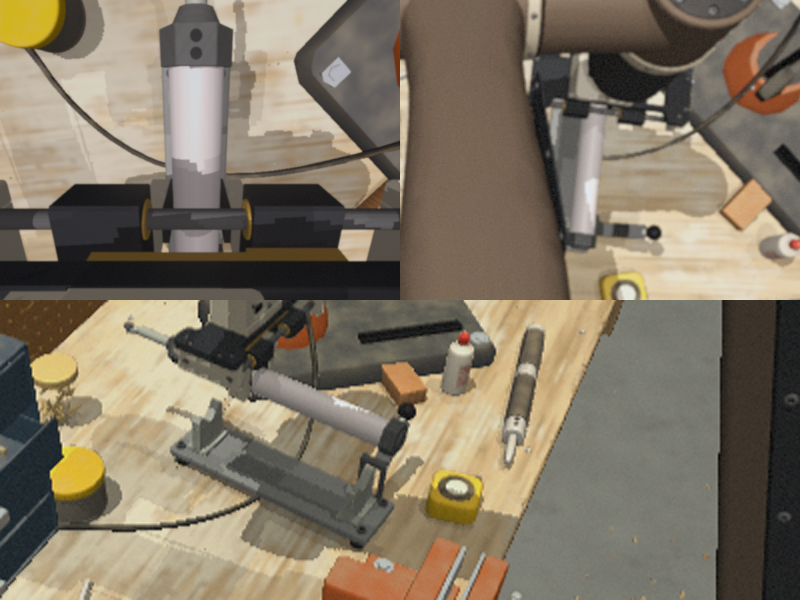

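In the scene crop the tool looks level above the cradle, with the tip at about (265,141), nose collar at (288,152) and butt collar at (397,196). I'll fit the tilt from those points.

```bash
python3 -c "
from h import *
s=C['scene'];h=np.radians(-6.3)
uv=np.array([(265,141.5),(288.5,152.5),(397.5,196.5)]);X=np.array([.222,.140,-.138])
def pt(x): 
  d=np.array([np.cos(h)*np.cos(x[0]),np.sin(h)*np.cos(x[0]),np.sin(x[0])]);return np.array([.6092,-.1618,x[2]])+(X-x[1])[:,None]*d
r=least_squares(lambda x:np.r_[(proj(s,pt(x))-uv).ravel(),(x[1]-.045)/.003,(x[2]-.153)/.002],[0,.045,.153])
print(np.degrees(r.x[0]),r.x[1:],r.fun.round(1))
im=cv2.imread('pics/w4full.png');im=cv2.GaussianBlur(im,(3,3),0)
for v in(120,150,180,210,240,270,285):
  d=np.abs(np.diff(im[v,220:420].astype(int),axis=0)).sum(1);i=np.argsort(-d)[:10]+220;print(v,sorted(map(int,i)))
col=im[60:140,314].astype(int).sum(1);print(60+np.argmax(np.diff(col)))
"
```

```text
0.03331838242767275 [0.04407386 0.15687515] [-1.3  0.6  2.6  1.1 -1.8  0.8 -0.3  1.9]
120 [265, 266, 268, 269, 270, 356, 357, 367, 408, 409]
150 [259, 355, 356, 365, 366, 367, 400, 401, 402, 403]
180 [260, 272, 353, 354, 364, 365, 398, 399, 400, 401]
210 [261, 273, 353, 354, 355, 362, 363, 364, 395, 396]
240 [220, 262, 263, 275, 350, 351, 352, 361, 362, 363]
270 [263, 264, 273, 274, 275, 313, 314, 315, 316, 361]
285 [264, 265, 271, 272, 274, 275, 276, 351, 352, 355]
106
```

The tool is level and laterally centred over the blocks to within about 1 mm. Lowering, slowly at the end.

>>> apply_moves(targets=[-0.001, 0.001, 0.02, 0, 0, 0, 0, 0, 0.03, 0, 0, 0, 0, 0, 0.03, 0, 0, 0, 0, 0, 0.02, 0, 0, 0, 0, 0, 0.01, 0, 0, 0, 0, 0, 0.006, 0, 0, 0, 0, 0, 0, 0, 0, 0])

```text
time_s: 11.65
position: [0.6088, -0.1627, 0.2591]
tcp_rot: [0.0, 0.998, -0.055, -0.0]
force: [-0.6, -0.7, -8.4]
gripper_width: 0.0308
gripper_force: 58.0
```

>>> apply_moves(targets=[0, 0, 0.004, 0, 0, 0, 0, 0, 0.004, 0, 0, 0, 0, 0, 0.004, 0, 0, 0, 0, 0, 0, 0, 0, 0])

```text
time_s: 12.05
position: [0.6085, -0.1627, 0.253]
tcp_rot: [-0.0, 0.998, -0.055, -0.0]
force: [-0.5, -0.1, -8.3]
gripper_width: 0.0311
gripper_force: 58.0
```

>>> apply_moves(targets=[0, 0, 0.004, 0, 0, 0, 0, 0, 0.002, 0, 0, 0, 0, 0, 0.002, 0, 0, 0, 0, 0, 0, 0, 0, 0])

```text
time_s: 12.45
position: [0.6086, -0.1627, 0.249]
tcp_rot: [-0.0, 0.998, -0.055, -0.0]
force: [0.4, 0.6, -8.0]
gripper_width: 0.0308
gripper_force: 58.0
```

>>> apply_moves(targets=[0, 0, 0.002, 0, 0, 0, 0, 0, 0.002, 0, 0, 0, 0, 0, 0, 0, 0, 0])

```text
time_s: 12.75
position: [0.6089, -0.1625, 0.2475]
tcp_rot: [-0.0, 0.998, -0.055, 0.0]
force: [0.7, 3.4, -4.9]
gripper_width: 0.0309
gripper_force: 58.0
```

>>> apply_moves(targets=[0, -0.002, 0.001, 0, 0, 0, 0, 0, 0.002, 0, 0, 0, 0, 0, 0, 0, 0, 0])

```text
time_s: 13.05
position: [0.6091, -0.1614, 0.2463]
tcp_rot: [-0.0, 0.998, -0.055, 0.001]
force: [-0.5, 5.0, -0.6]
gripper_width: 0.0308
gripper_force: 58.0
```

>>> apply_moves(targets=[0, 0, 0.001, 0, 0, 0, 0, 0, 0.001, 0, 0, 0, 0, 0, 0, 0, 0, 0])

```text
time_s: 13.35
position: [0.6091, -0.1613, 0.2462]
tcp_rot: [-0.0, 0.998, -0.055, 0.001]
force: [-4.2, 7.1, 5.3]
gripper_width: 0.0306
gripper_force: 58.0
```

```bash
python3 -c "
from h import *
plan([.6084,-.1624,.316],-6.43)"
```

```text
t 13.35 pos [ 0.6091 -0.1613  0.2462] shift [-0.0009  0.0023 -0.1397] rows>= 1.4
x-heading -6.3 F [-4.2  7.1  5.3] M [ 2.279  1.302 -0.142] w 0.0306 58.0
turn [-0.0002 -0.001   0.0014] rows>= 0.02
```

>>> apply_moves(targets=[0, -0.002, -0.001, 0, 0, 0, 0, 0, 0, 0, 0, 0, 0, 0, 0, 0, 0, 0], squeeze=10)

```text
time_s: 13.65
position: [0.6092, -0.1609, 0.246]
tcp_rot: [0.0, 0.998, -0.055, 0.001]
force: [-0.8, 1.2, 4.8]
gripper_width: 0.0316
gripper_force: 10.0
```

>>> apply_moves(targets=[0, 0, 0, 0, 0, 0, 0, 0, 0, 0, 0, 0, 0, 0, 0, 0, 0, 0, 0, 0, 0, 0, 0, 0, 0, 0, 0, 0, 0, 0], grip=0.3)

```text
time_s: 14.15
position: [0.6089, -0.1608, 0.2451]
tcp_rot: [0.0, 0.998, -0.055, -0.0]
force: [0.2, 0.2, -0.4]
gripper_width: 0.0603
gripper_force: 0.0
```

>>> apply_moves(targets=[0, 0, -0.03, 0, 0, 0, 0, 0, -0.05, 0, 0, 0, 0, 0, -0.07, 0, 0, 0, 0, 0, -0.07, 0, 0, 0, 0, 0, 0, 0, 0, 0])

```text
time_s: 14.65
position: [0.6103, -0.161, 0.3609]
tcp_rot: [0.0, 0.998, -0.055, 0.004]
force: [0.3, -0.3, 0.3]
gripper_width: 0.0615
gripper_force: 0.0
```

```bash
python3 -c "
from h import *
from rig import ctrl
c=ctrl.capture('wrist');plan([.44428,-.25229,.35],-96.4)
t=ctrl.capture('top')['pixels'];s=ctrl.capture('scene')['pixels']
cv2.imwrite('pics/w5.png',np.vstack([np.hstack([cv2.resize(c['pixels'],(400,300)),cv2.resize(t[120:330,280:560],(400,300))]),cv2.resize(s[150:262,250:450],(535,300),interpolation=2).copy() if 0 else cv2.copyMakeBorder(cv2.resize(s[150:262,250:450],(535,300),interpolation=2),0,0,0,265,0)]))
"
```

```text
t 14.7 pos [ 0.6095 -0.1608  0.3582] shift [-0.3084  0.2183  0.0145] rows>= 3.78
x-heading -6.32 F [-0.3 -0.1 -0.1] M [ 0.025  0.09  -0.02 ] w 0.0612 0.0
turn [-0.003  -0.0026  1.0009] rows>= 10.49
```

View pics/w5.png

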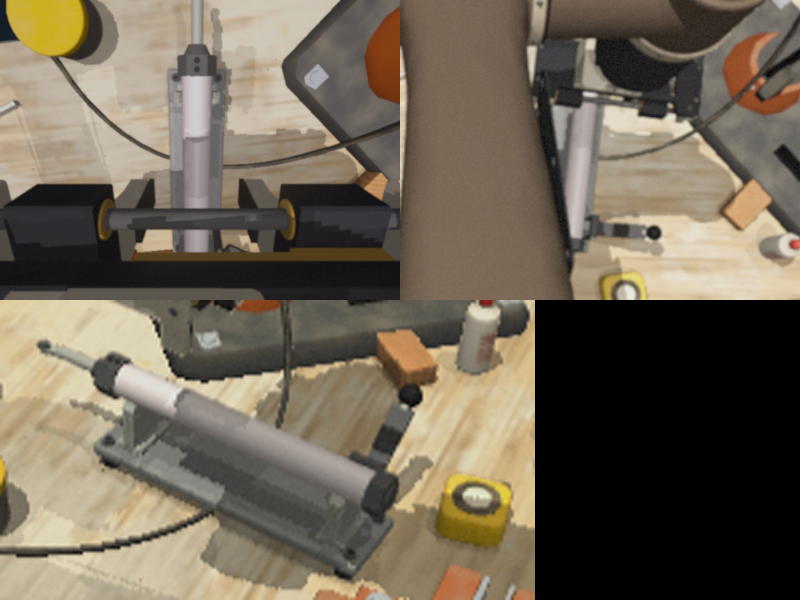

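The tool is seated in both Vs, with a collar outside each block and the cutter at the far end. The keeper knob in the top view is where I fitted it. Now to turn and go to the knob.

>>> apply_moves(targets=[0, 0, 0, 0, 0, 0.09, 0, 0, 0, 0, 0, 0.092, 0, 0, 0, 0, 0, 0.092, 0, 0, 0, 0, 0, 0.092, 0, 0, 0, 0, 0, 0.092, 0, 0, 0, 0, 0, 0.092, 0, 0, 0, 0, 0, 0.092, 0, 0, 0, 0, 0, 0.092, 0, 0, 0, 0, 0, 0.092, 0, 0, 0, 0, 0, 0.092])

```text
time_s: 15.8
position: [0.6085, -0.1607, 0.3533]
tcp_rot: [0.001, 0.711, -0.703, -0.001]
force: [0.6, -0.2, 0.3]
gripper_width: 0.0613
gripper_force: 0.0
```

>>> apply_moves(targets=[0, 0, 0, 0, 0, 0.083, 0, 0, 0, 0, 0, 0, 0, 0, 0, 0, 0, 0])

```text
time_s: 16.1
position: [0.6087, -0.1607, 0.354]
tcp_rot: [-0.001, -0.668, 0.744, 0.001]
force: [-0.2, 0.9, 0.1]
gripper_width: 0.0611
gripper_force: 0.0
```

```bash
python3 -c "
from h import *
from rig import ctrl
c=ctrl.capture('top')['pixels'][262:302,430:480]; g=c.astype(int).sum(2); ys,xs=np.where(g<130); print(xs.mean()+430,ys.mean()+262,len(xs),(xs.max()-xs.min()))
plan([.4445,-.2510,.345],-96.4)"
```

```text
451.4166666666667 282.0833333333333 60 31
t 16.15 pos [ 0.6088 -0.1607  0.3543] shift [0.2151 0.307  0.0191] rows>= 3.75
x-heading -96.22 F [ 0.3  0.1 -0.2] M [ 0.064 -0.093  0.03 ] w 0.0615 0.0
turn [ 0.0009 -0.0001  0.002 ] rows>= 0.02
```

>>> apply_moves(targets=[0.02, 0.03, 0, 0, 0, 0.002, 0.04, 0.057, 0.004, 0, 0, 0, 0.04, 0.06, 0.004, 0, 0, 0, 0.045, 0.06, 0.004, 0, 0, 0, 0.04, 0.06, 0.004, 0, 0, 0, 0.03, 0.04, 0, 0, 0, 0, 0, 0, 0, 0, 0, 0])

```text
time_s: 16.85
position: [0.4414, -0.2509, 0.3472]
tcp_rot: [-0.0, -0.665, 0.746, 0.0]
force: [0.3, 0.7, 0.4]
gripper_width: 0.0612
gripper_force: 0.0
```

```bash
python3 -c "
from h import *
from rig import ctrl
c=ctrl.capture('wrist');np.savez('w6.npz',K=c['K'],T=c['world_to_cam']);cv2.imwrite('pics/w6.png',c['pixels'])
plan([.4445,-.2515,.2615],-96.4)
print('knob predicted px',proj({'K':c['K'],'T':c['world_to_cam']},[[.4443,-.2523,.1025]]))
g=cv2.medianBlur(cv2.cvtColor(c['pixels'],cv2.COLOR_BGR2GRAY),5)
print(cv2.HoughCircles(g,cv2.HOUGH_GRADIENT,1,20,param1=80,param2=18,minRadius=15,maxRadius=50))"
```

```text
t 16.9 pos [ 0.4428 -0.2505  0.3474] shift [ 0.0016 -0.0035  0.1718] rows>= 1.72
x-heading -96.56 F [ 0.9 -0.3 -0.1] M [ 0.113 -0.112 -0.015] w 0.0611 0.0
turn [-0.0002  0.     -0.0018] rows>= 0.02
knob predicted px [[307.40869195 254.69579318]]
[[[412.5 240.5  25.2]
  [270.5 322.5  44.9]
  [ 17.5 168.5  44.8]
  [307.5 257.5  17.9]
  [109.5 246.5  41.6]
  [388.5 227.5  16.8]
  [224.5  47.5  20.8]]]
```

The knob is detected at (307,257), within about 1 mm of the prediction. Lowering and pinching it.

>>> apply_moves(targets=[0, -0.003, 0.03, 0, 0, 0, 0, 0, 0.05, 0, 0, 0, 0, 0, 0.05, 0, 0, 0, 0, 0, 0.03, 0, 0, 0, 0, 0, 0.01, 0, 0, 0, 0, 0, 0, 0, 0, 0])

```text
time_s: 17.5
position: [0.446, -0.2499, 0.2616]
tcp_rot: [-0.001, -0.666, 0.746, 0.001]
force: [-1.6, 0.0, 0.6]
gripper_width: 0.0613
gripper_force: 0.0
```

>>> apply_moves(targets=[0, 0, 0, 0, 0, 0, 0, 0, 0, 0, 0, 0, 0, 0, 0, 0, 0, 0, 0, 0, 0, 0, 0, 0, 0, 0, 0, 0, 0, 0, 0, 0, 0, 0, 0, 0], grip=1, squeeze=20)

```text
time_s: 18.1
position: [0.445, -0.2501, 0.2621]
tcp_rot: [-0.0, -0.665, 0.747, 0.0]
force: [-0.1, -0.6, 0.2]
gripper_width: 0.0203
gripper_force: 20.0
```

```bash
python3 -c "
from h import *
plan([.4445,-.2515,.2615],-96.4)
s=(.076**2+.0265**2)**.5;ph=np.arctan2(.0265,.076)
a=np.linspace(2.496,-.02,25);y=-.031+s*np.cos(a+ph);z=.078+s*np.sin(a+ph)
print(np.c_[a,y,z][[0,12,24]].round(4));print(np.c_[-np.diff(y)/.5,-np.diff(z)/.5].round(4).tolist())"
```

```text
t 18.1 pos [ 0.445  -0.2501  0.2621] shift [0.0029 0.0007 0.0013] rows>= 0.03
x-heading -96.62 F [-0.1 -0.6  0.2] M [-0.536 -0.199  0.003] w 0.0203 20.0
turn [ 0.0008  0.     -0.0024] rows>= 0.03
[[ 2.496  -0.1076  0.1026]
 [ 1.238  -0.0312  0.1585]
 [-0.02    0.0455  0.103 ]]
[[-0.006, -0.0158], [-0.0076, -0.0151], [-0.0091, -0.0142], [-0.0106, -0.0131], [-0.0119, -0.012], [-0.0131, -0.0107], [-0.0141, -0.0092], [-0.015, -0.0077], [-0.0157, -0.0061], [-0.0163, -0.0044], [-0.0167, -0.0027], [-0.0168, -0.0009], [-0.0168, 0.0008], [-0.0167, 0.0026], [-0.0163, 0.0043], [-0.0158, 0.006], [-0.015, 0.0076], [-0.0142, 0.0092], [-0.0131, 0.0106], [-0.0119, 0.0119], [-0.0106, 0.0131], [-0.0092, 0.0141], [-0.0077, 0.015], [-0.0061, 0.0157]]
```

>>> apply_moves(targets=[-0.006, 0, -0.016, 0, 0, 0, -0.008, 0, -0.015, 0, 0, 0, -0.009, 0, -0.014, 0, 0, 0, -0.011, 0, -0.013, 0, 0, 0, -0.012, 0, -0.012, 0, 0, 0, -0.013, 0, -0.011, 0, 0, 0, -0.014, 0, -0.009, 0, 0, 0, -0.015, 0, -0.008, 0, 0, 0])

```text
time_s: 18.9
position: [0.4502, -0.2058, 0.3116]
tcp_rot: [-0.0, -0.665, 0.747, 0.0]
force: [-3.5, -2.0, -0.3]
gripper_width: 0.0205
gripper_force: 20.0
```

>>> apply_moves(targets=[-0.016, 0, -0.006, 0, 0, 0, -0.016, 0, -0.004, 0, 0, 0, -0.017, 0, -0.003, 0, 0, 0, -0.017, 0, -0.001, 0, 0, 0, -0.017, 0, 0.001, 0, 0, 0, 0, 0, 0, 0, 0, 0])

```text
time_s: 19.5
position: [0.455, -0.1639, 0.3183]
tcp_rot: [-0.0, -0.666, 0.746, 0.0]
force: [-7.0, 1.5, 6.0]
gripper_width: 0.0205
gripper_force: 20.0
```

```bash
cat > k.py <<'E'
from h import *
from rig import ctrl
s=ctrl.state();p=s["position"]-np.array([.5638,-.1559,.159]);h=np.radians(-6.43)
x=p[0]*np.cos(h)+p[1]*np.sin(h);y=-p[0]*np.sin(h)+p[1]*np.cos(h)
print("grasp in cradle frame",np.round([x,y,p[2]],4),"radius",np.hypot(y+.031,p[2]-.078).round(4),"a",(np.arctan2(p[2]-.078,y+.031)-.3355).round(3));plan(s["position"],-96.4)
E
python3 k.py
```

```text
grasp in cradle frame [-0.1072 -0.0202  0.1593] radius 0.082 a 1.103
t 19.5 pos [ 0.455  -0.1639  0.3183] shift [0. 0. 0.] rows>= 0.0
x-heading -96.56 F [-7.   1.5  6. ] M [ 0.452  2.229 -0.079] w 0.0205 20.0
turn [ 0.0003  0.0003 -0.0018] rows>= 0.02
```

>>> apply_moves(targets=[-0.017, 0.002, 0.003, 0, 0, 0, -0.016, 0.001, 0.005, 0, 0, 0, -0.016, 0, 0.006, 0, 0, 0, -0.015, 0, 0.008, 0, 0, 0, -0.014, 0, 0.009, 0, 0, 0, -0.013, 0, 0.011, 0, 0, 0, -0.012, 0, 0.012, 0, 0, 0, 0, 0, 0, 0, 0, 0])

```text
time_s: 20.3
position: [0.4605, -0.1121, 0.2909]
tcp_rot: [0.001, -0.666, 0.746, -0.0]
force: [-1.9, 4.6, 3.7]
gripper_width: 0.0205
gripper_force: 20.0
```

```bash
python3 k.py
```

```text
grasp in cradle frame [-0.1076  0.032   0.1319] radius 0.0829 a 0.372
t 20.3 pos [ 0.4605 -0.1121  0.2909] shift [0. 0. 0.] rows>= 0.0
x-heading -96.55 F [-1.9  4.6  3.7] M [ 1.644  0.752 -0.031] w 0.0205 20.0
turn [-0.0011  0.0012 -0.0017] rows>= 0.02
```

>>> apply_moves(targets=[-0.009, 0, 0.013, 0, 0, 0, -0.007, 0, 0.014, 0, 0, 0, -0.005, 0, 0.014, 0, 0, 0, -0.003, 0, 0.01, 0, 0, 0, 0, 0, 0, 0, 0, 0])

```text
time_s: 20.8
position: [0.4619, -0.0997, 0.2653]
tcp_rot: [0.002, -0.665, 0.747, 0.0]
force: [-3.1, 11.6, 3.5]
gripper_width: 0.0202
gripper_force: 20.0
```

```bash
python3 k.py
```

```text
grasp in cradle frame [-0.1075  0.0445  0.1063] radius 0.0806 a 0.023
t 20.8 pos [ 0.4619 -0.0997  0.2653] shift [0. 0. 0.] rows>= 0.0
x-heading -96.58 F [-3.1 11.6  3.5] M [4.328 1.185 0.034] w 0.0202 20.0
turn [-0.0013  0.002  -0.002 ] rows>= 0.03
```

>>> apply_moves(targets=[-0.003, 0, 0.002, 0, 0, 0, -0.001, 0, 0.003, 0, 0, 0, 0, 0, 0, 0, 0, 0])

```text
time_s: 21.1
position: [0.462, -0.0986, 0.263]
tcp_rot: [0.001, -0.665, 0.747, -0.0]
force: [-2.7, 8.4, 2.7]
gripper_width: 0.0204
gripper_force: 20.0
```

>>> apply_moves(targets=[0, 0, 0.003, 0, 0, 0, 0, 0, 0, 0, 0, 0])

```text
time_s: 21.3
position: [0.462, -0.0984, 0.2615]
tcp_rot: [0.002, -0.665, 0.747, 0.0]
force: [-3.2, 10.6, 3.6]
gripper_width: 0.0207
gripper_force: 20.0
```

```bash
python3 k.py
```

```text
grasp in cradle frame [-0.1076  0.0457  0.1025] radius 0.0805 a -0.026
t 21.3 pos [ 0.462  -0.0984  0.2615] shift [0. 0. 0.] rows>= 0.0
x-heading -96.6 F [-3.2 10.6  3.6] M [3.781 0.846 0.014] w 0.0207 20.0
turn [-0.0013  0.0016 -0.0022] rows>= 0.03
```

>>> apply_moves(targets=[-0.001, 0, 0.003, 0, 0, 0, 0, 0, 0, 0, 0, 0])

```text
time_s: 21.5
position: [0.4621, -0.098, 0.2604]
tcp_rot: [0.001, -0.665, 0.747, -0.0]
force: [-4.5, 9.9, 8.5]
gripper_width: 0.0202
gripper_force: 20.0
```

>>> apply_moves(targets=[-0.001, 0, 0.003, 0, 0, 0, 0, 0, 0, 0, 0, 0])

```text
time_s: 21.7
position: [0.4622, -0.0978, 0.2595]
tcp_rot: [0.001, -0.665, 0.746, -0.0]
force: [-6.9, 8.0, 15.2]
gripper_width: 0.0202
gripper_force: 20.0
```

>>> apply_moves(targets=[0, 0, 0.003, 0, 0, 0, 0, 0, 0, 0, 0, 0])

```text
time_s: 21.9
position: [0.4622, -0.0979, 0.2584]
tcp_rot: [0.001, -0.666, 0.746, -0.0]
force: [-9.0, 8.6, 19.2]
gripper_width: 0.0204
gripper_force: 20.0
```

```bash
python3 k.py; python3 -c "
from h import *
from rig import ctrl
im=[]
w=ctrl.capture('wrist')['pixels'];t=ctrl.capture('top')['pixels'];s=ctrl.capture('scene')['pixels']
cv2.imwrite('pics/w7.png',np.vstack([np.hstack([cv2.resize(w,(400,300)),cv2.resize(t[150:330,340:500],(400,300))]),cv2.resize(s[150:262,250:450],(800,300),interpolation=2)]))"
```

```text
grasp in cradle frame [-0.1075  0.0463  0.0994] radius 0.0802 a -0.065
t 21.9 pos [ 0.4622 -0.0979  0.2584] shift [0. 0. 0.] rows>= 0.0
x-heading -96.56 F [-9.   8.6 19.2] M [3.082 2.944 0.061] w 0.0204 20.0
turn [-0.0015  0.0009 -0.0018] rows>= 0.03
```

Upward force rose to 19 N, so the pad is down on the handle. Releasing and retreating.

>>> apply_moves(targets=[0, 0, 0, 0, 0, 0, 0, 0, 0, 0, 0, 0, 0, 0, 0, 0, 0, 0, 0, 0, 0, 0, 0, 0], grip=0.5)

```text
time_s: 22.45
position: [0.4617, -0.0988, 0.2566]
tcp_rot: [0.0, -0.665, 0.747, -0.0]
force: [-0.1, -0.7, -0.2]
gripper_width: 0.0428
gripper_force: 0.0
```

>>> apply_moves(targets=[0, 0, -0.02, 0, 0, 0, 0, 0, -0.04, 0, 0, 0, 0, 0, -0.07, 0, 0, 0, 0, 0, -0.07, 0, 0, 0, 0.05, 0.05, -0.03, 0, 0, 0, 0.05, 0.05, 0, 0, 0, 0, 0.05, 0.05, 0, 0, 0, 0, 0, 0, 0, 0, 0, 0, 0, 0, 0, 0, 0, 0])

```text
time_s: 23.35
position: [0.378, -0.1653, 0.3726]
tcp_rot: [0.001, -0.665, 0.747, -0.001]
force: [0.3, -0.3, 0.3]
gripper_width: 0.0436
gripper_force: 0.0
```

```bash
python3 -c "
from h import *
from rig import ctrl
plan([.44,-.25,.4])
w=ctrl.capture('wrist')['pixels'];t=ctrl.capture('top')['pixels'];s=ctrl.capture('scene')['pixels']
p=[.5638,-.1565,np.radians(-6.43)];P=cr(p,[[-.108,.045,.1045]])
print('closed knob px scene',proj(C['scene'],P),'top',proj(C['top'],P))
cv2.imwrite('pics/w8.png',np.vstack([np.hstack([cv2.resize(w,(400,300)),cv2.resize(t[130:310,310:550],(400,300))]),cv2.resize(s[150:255,230:440],(600,300),interpolation=2) if 0 else cv2.copyMakeBorder(cv2.resize(s[150:255,230:440],(600,300),interpolation=2),0,0,0,200,0)]))"
```

```text
t 23.35 pos [ 0.378  -0.1653  0.3726] shift [ 0.1539 -0.1429 -0.0546] rows>= 2.17
x-heading -96.68 F [ 0.3 -0.3  0.3] M [ 0.109 -0.089  0.069] w 0.0436 0.0
closed knob px scene [[371.62180105 221.681077  ]] top [[378.74437694 271.8884006 ]]
```

View pics/w8.png

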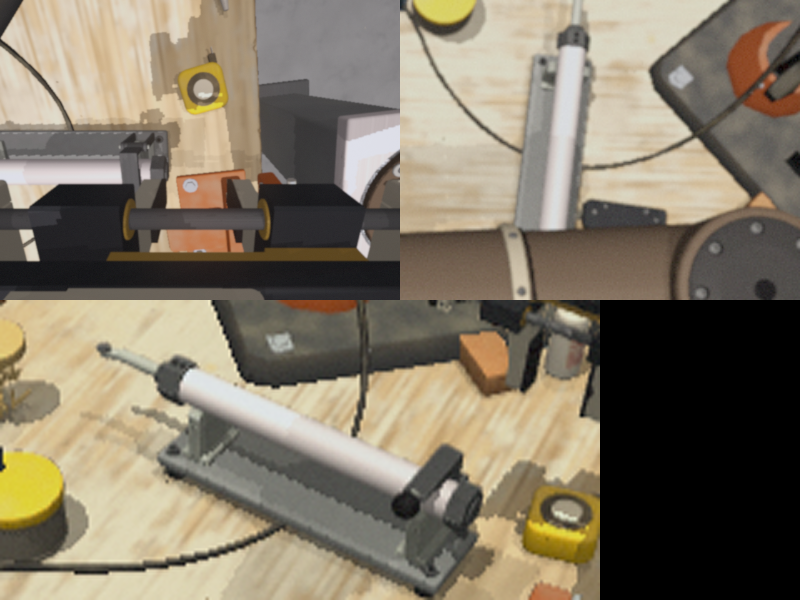

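The view shows the tool in both Vs, with collars outside the blocks and the cutter at the far end. The keeper lies over the handle, its knob at scene (371.8,221.8), against (371.6,221.7) predicted for closed. Handing in.

```bash
python3 -c "
from rig import ctrl
print(ctrl.close_job())"
```

```text
the job is handed in; nothing more can be done
None
```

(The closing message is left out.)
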